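# Zero the depth wheel of a code key cutter

### The arm

A 6-joint arm with a two-finger parallel gripper is mounted at the origin on the work surface. World frame = base frame: x ahead of the robot, y to its left, z up, the work surface at z = 0. Lengths are in m, angles in rad, forces in N, time in s.
With the tool pointing down it reaches from about 0.3 to 0.825 m from the base axis. Payload 5.4 kg.
Tool frame: the origin (TCP) lies between the finger pads; the fingertips stand 19 mm ahead of it and the grasp point (between the pads) is the TCP (manip.tip_extent is the distance from the TCP to the fingertips, in m); z points along the fingers, y is the direction in which the jaws open and shut (so a half turn about z gives the same grasp; the last joint's range is limited). The gripper opens to 92 mm and grips with 3 to 60 N. Pads are 20 mm wide; open, the fingers measure 128 mm over their backs; the gripper's body (75 mm by 189 mm) begins 69 mm behind the grasp point.
Start: joints at [0.953, 0.158, 1.597, -0, 1.386, -0.21], TCP at [0.228, 0.528, 0.213] pointing down, gripper open.
Joint ranges: [-2.91, 2.91], [-0.94, 2.29], [0.18, 2.7], [-1.29, 4.43], [0.17, 2.64], [-3, 3]. Speed limits (rad/s): [2.57, 2.57, 3.14, 3.14, 3.14, 3.14].

### API

Orientations are given as a unit quaternion [x, y, z, w].
In Python, from plant import manip gives the robot as it stands. The module is installed in compiled form; this text tells all that it offers.
- The arm moves only by the tool step_arm, never from a script. Its argument "plan" is a list that holds one entry, the list of rows, each a list of 7 numbers: the turn, a rotation vector about the tool's x, y, z in degrees, then the shift along the tool's x, y, z in cm, then the gripper's target within -1 to 1 (fully open at 1, half-way at 0, shut at -1). A call has 1 to 20 rows; each row is the pose to reach, as a shift and turn from the pose commanded when the call began, along the tool's axes at that moment; what a row does not reach only later rows make up. A row lasts 1/12 s, in which the tool goes at most 41.7 mm and 7.16 degrees, less where a joint would pass 70% of its speed; a pose out of reach is approached as far as the arm can. A call with a gripper value outside its range is refused whole. The fingers move at their own pace and stop on an object; the grip force is fixed at half the most. Time passes only in rows, so rows that repeat a pose let the fingers close. It gives the time, the measured TCP pose, the force and the opening at its end, in the units of the state.
- manip.read_state(): the state, without advancing time (a new reading comes with each control period).
- manip.snapshot(name): name is "scene" or "top" or "wrist"; returns a dict with "frame" (384x512x3 uint8, red, green, blue), "z_map" (384x512 float32, m along the optical axis (not along the pixel's ray), 0 where there is no reading), "fx", "fy", "cx", "cy" (pixels), "extrinsics" (4x4, takes a point from camera to world coordinates); the wrist camera has in their place "tool_from_camera" (4x4, takes a point from camera to tool coordinates, whose origin is the TCP and whose axes are the flange's). Camera axes: x right, y down, z forward; pixel columns grow to the right and rows downward; lengths in m; the calibration is good to about 2 mm. A picture is of the moment at which its call begins: read the wrist's pose just before it.
- manip.hand_in(): hands the job in, once; it reports no verdict.
The state is a dict: "clock": time; "joints": joint angles; "dq": joint speeds; "effort": joint torques, N m; "position": TCP position; "tcp_rot": TCP orientation; "force": force on the tool from outside, world axes, zero at the start; "moment": the same for the moment, N m; "width": opening from 0.0 (shut) to 1.0 (fully open).
Only numpy, scipy, OpenCV 4.12 (cv2) and the standard library are available. Lean on these libraries where they do the work, as an engineer would, in place of code of your own. Each camera call takes 0.05 s, during which the arm holds its last target.

### The job

Zero the key cutter before the next key: with a fingertip, gently flick the depth wheel round click by click, its top edge coming towards the cutter's front (the vice side), until the tooth with the cross pin has clicked in at the pointer, and do not click past it. Only touch the wheel, do not pinch or force it; leave the rest of the bench as it lies and take the hand clear.

Things in the scene. Friction and masses are not known exactly. Their poses are not given: they have to be found in the camera images.
- cutter: Code key cutter, grey bench machine, about 300 mm deep (x), 370 wide (y), 175 high, fixed. Origin under the middle of its base, at bench height; z up, +x to its back (motor), -x to its front (vice, chip tray). The front faces the robot, give or take 0.4 rad of yaw. Base 45 mm high, ending at y = -130; the wheel stands free beyond that end. The motor, 155 mm high, is 50 mm or more from the wheel.
- wheel_hub (a point): Centre of the depth wheel, on its axis (along y), mid-thickness; axes as cutter, not turning with the wheel; 105 mm above the bench. Wheel: blackened steel star, disc 56 mm across, 14 mm thick (y), with 8 straight radial teeth 45 degrees apart, 6 mm thick, 14 mm wide (y), tips at 50 mm radius. Clicked in, the two top teeth stand 22.5 degrees to the front and to the back of straight up, a gap on top.
- cross_pin (a point): Middle of the steel cross pin that marks the zero tooth: 7 mm thick, along y, 34 mm long, so it sticks out 10 mm on both sides of the tooth, at 43.5 mm radius. Turns with the wheel; when the wheel starts 3 or 4 clicks short it is on the back or underneath.
- pointer_tip (a point): Tip of the fixed steel pointer, a wedge 5 mm thick on the grey drum (55 mm across) beside the wheel, on the wheel's +y side, 21.5 mm from its centre plane. It points 22.5 degrees to the front (-x) of straight up, tip at 42 mm radius. Apart from it nothing within 45 mm of the wheel is higher than 30 mm above the axis.
- depth_wheel (a joint): Turn of the wheel, rad. 0 = cross-pin tooth clicked in at the pointer; grows as the top edge moves to the cutter's front (-x). A click is 0.785 rad; it starts 2, 3 or 4 clicks short (-1.571, -2.356, -3.142) and can turn both ways. A spring roller holds it at each click (5 to 8 N at the tooth tips to leave it); pushed over half a click it snaps on to the next, under half it snaps back.
- padlock: Bystander: black cast padlock, 56 x 60 x 26 mm with a steel shackle, lying on the bench beyond the wheel's side of the cutter. Origin under the middle of its body.
- cylinder_a: Bystander: brass lock cylinder, 34 mm in diameter, 33 mm high, standing on the cutter's base near the wheel. Origin at its underside.
- cylinder_b: Bystander: a second such brass lock cylinder, standing on the bench to the outside of the wheel. Origin at its underside.
- tension_wrench: Bystander: L-shaped flat steel tension wrench, 105 x 25 x 4 mm, on the bench in front of the cutter. Origin under the middle of its long arm.
- pin_tin: Bystander: round tin of pins, 70 mm in diameter, 24 mm high, on the bench in front of the cutter. Origin at its underside.
- chip_brush: Bystander: hand brush, 170 mm long, on the bench left of the cutter. Origin near its middle.
- driver: Bystander: screwdriver, 170 mm long, on the bench left of the cutter. Origin near its middle.

How it is judged:
On the way:
1. the wheel stands clicked in one click short of zero before the last flick (value of joint depth_wheel between -0.9854 and -0.5854 rad), for 0.15 s.
At the end, for the whole second after the job is handed in: The depth wheel rests at zero, within 0.1 rad of the pointer (a click is 0.785 rad), and every bystander lies within 10 mm of where it was (value of joint depth_wheel between -0.1 and 0.1 rad and velocity of joint depth_wheel between -0.1 and 0.1 rad/s and distance of each of padlock, cylinder_b, tension_wrench, pin_tin, chip_brush, driver, cylinder_a from where it was at the start of the episode below 0.01 m); the robot touches nothing.
It fails at once if the wheel is clicked past zero (more than 0.45 rad beyond the pointer) (value of joint depth_wheel above 0.45 rad).
It fails at once if the wheel or the machine is forced or pinched with the fingers (more than 38 N) (contact force between the fingers and cutter above 38 N).
It fails at once if a thing lying about is shoved or lifted (10 mm or more) (distance of any of padlock, cylinder_b, tension_wrench, pin_tin, chip_brush, driver, cylinder_a from where it was at the start of the episode above 0.01 m).
It also fails if it takes over 48 s, if anything falls off the work surface, if the arm or the gripper's body presses on something with over 40 N, if the wrist force passes 120 N, or if a joint passes its speed limit or range.

## Working session

There is one attempt and no reset: what is moved stays moved. The work goes in short steps, Python scripts to look and compute and a tool call to move; the robot and the scene stay as the last step left them, time stands still between calls to the robot, and variables do not carry over. Pictures are saved under pics/ and viewed, and the job is handed in when it is done.

Besides the shell and the picture viewer there is one more tool, called by a JSON object that holds its "method" and its "body", one argument or row to a line. step_arm: Moves the arm, as the interface text tells. Its arguments: {"type":"object","properties":{"plan":{"type":"array"}},"required":["plan"]}

```bash
mkdir -p pics
cat > h.py <<'E'
from plant import manip
import numpy as np, cv2
def save(n,f,crop=None,s=1):
    s0=manip.snapshot(n); np.savez(''+f+'.npz',**s0)
    im=s0['frame'][:,:,::-1]
    if crop: im=im[crop[1]:crop[3],crop[0]:crop[2]]
    cv2.imwrite('pics/'+f+'.png',cv2.resize(im,None,fx=s,fy=s,interpolation=cv2.INTER_CUBIC)); return s0
def pt(s,u,v,z=None):
    z=s['z_map'][int(round(v)),int(round(u))] if z is None else z
    p=np.array([(u-s['cx'])/s['fx']*z,(v-s['cy'])/s['fy']*z,z,1]); return (s['extrinsics']@p)[:3]
E
python3 - <<'E'
from h import *
print(manip.read_state())
save('scene','s0');save('top','t0')
E
```

```text
{'clock': 0.0, 'joints': array([ 9.52912314e-01,  1.59018195e-01,  1.59820030e+00, -1.00099552e-05,
        1.38618567e+00, -2.10101788e-01]), 'dq': array([-0.00029206, -0.00217076,  0.00023946,  0.00055821,  0.00163955,
       -0.00065461]), 'effort': array([-7.39702409e-05, -3.85581207e+01, -3.22101188e+01,  7.00805685e-02,
        3.80387635e-02, -1.37138181e-04]), 'position': array([0.22769147, 0.52733187, 0.21235224]), 'tcp_rot': array([ 2.02480379e-01,  9.79285901e-01, -8.31216680e-04, -3.59852522e-04]), 'force': array([-0.38498869, -0.37927935, -0.06015265]), 'moment': array([ 0.01536735, -0.00715641, -0.06310501]), 'width': 0.99905202257834}
```

View pics/s0.png

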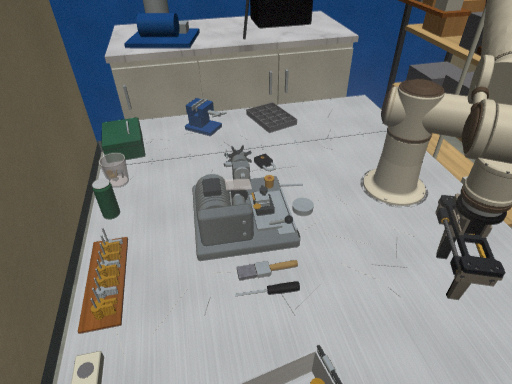

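View pics/t0.png

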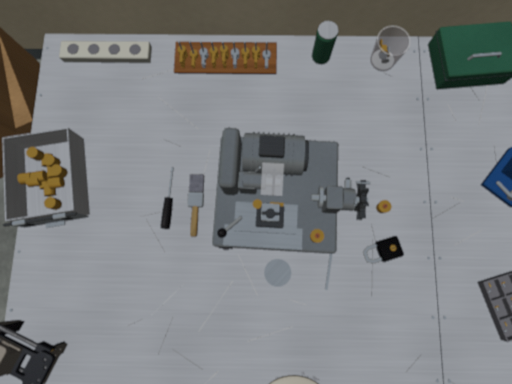

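The top view shows the cutter at about (277,195) px, with the wheel at about (362,200). Cylinder_b is at (384,207), the padlock at (389,249) and cylinder_a at (317,236). I'll enlarge this area and measure.

Run:
```python
from h import *
s=manip.snapshot('top'); np.savez('t.npz',**s)
print(s['fx'],s['cx'],s['cy'],s['extrinsics'].round(3))
im=s['frame'][150:260,290:420,::-1]; cv2.imwrite('pics/t1.png',cv2.resize(im,None,fx=6,fy=5.4,interpolation=cv2.INTER_CUBIC))
c=manip.snapshot('scene'); np.savez('s.npz',**c)
im=c['frame'][135:215,205:315,::-1]; cv2.imwrite('pics/s1.png',cv2.resize(im,None,fx=7,fy=7,interpolation=cv2.INTER_CUBIC))
# world cloud
def cloud(s):
    v,u=np.mgrid[0:384,0:512]; z=s['z_map']; P=np.stack([(u-s['cx'])/s['fx']*z,(v-s['cy'])/s['fy']*z,z],-1)
    return P@s['extrinsics'][:3,:3].T+s['extrinsics'][:3,3]
P=cloud(s)
for (u,v) in [(218,248),(337,249),(338,140),(362,200),(362,190),(362,212),(384,207),(389,249),(317,236),(341,198),(277,273)]:
    print(u,v,P[v,u].round(4))
m=(P[...,2]>0.06)&(P[...,2]<0.17)
vv,uu=np.where(m[175:225,350:375]); 
for v in range(176,224,2): print(v,(P[v,352:374,2]*1000).astype(int))
```

```text
375.40469336187186 259.68340789118423 190.1329508727474 [[ 0.015 -0.981  0.194  0.377]
 [-1.    -0.013  0.013  0.079]
 [-0.01  -0.194 -0.981  1.011]
 [ 0.     0.     0.     1.   ]]
218 248 [0.4185 0.2013 0.0006]
337 249 [ 4.205e-01 -1.154e-01  1.000e-04]
338 140 [ 0.7245 -0.126  -0.0012]
362 200 [ 0.5307 -0.1521  0.1315]
362 190 [ 0.5523 -0.1497  0.1441]
362 212 [ 0.5031 -0.1531  0.1234]
384 207 [ 0.5299 -0.2346  0.0338]
389 249 [ 0.4213 -0.2438  0.0285]
317 236 [ 0.4482 -0.0518  0.0787]
341 198 [ 0.536  -0.1039  0.1248]
277 273 [0.3562 0.0443 0.0191]
176 [ 0 -2 -1 -1  1 -1  0  0  0  0  2  0  1  0  1  3  3  1  1  3  0  0]
178 [0 0 0 0 0 0 2 2 0 1 1 1 0 4 1 1 2 0 0 0 0 0]
180 [  0   1   0   0   0  -2   3   4 124 123 124 124 126 122  -2   1  -1   0
  -3   0   0   0]
182 [ -1   0   2   2 123 126 123 127 124 124 123 126 126 126 125 128 127 125
   0  -2   0   1]
184 [ -3   0  -2   0  83  90  91  92 123 123 119 123 121 122 119 123 122 123
   0   2   0   3]
186 [ -3   0   2   2   2  90  94  92 120 121 121 123 120 120   2   1   0   2
  -1   2  -1   2]
188 [  0   1   0   0  -1  95  98 118 119
[... 923 characters left out ...]
116  74  89  98 110 118 118 122 122 121 123 122   0   0   0   2
   1  -1   0   2]
210 [111 115  66  68  67  96 109 119 123 124 120 121 123   0   2   1   2   1
   0   0   0   0]
212 [  1   1  -2   0   1 100 101 120 120 119 123 122 122 123  -2  -2   2   0
   0   4   0   2]
214 [  2   0   2  -3  -2  93  96  95 123 124 123 122 124 122   0  -2   0   0
   2   0   2   1]
216 [  0  -1  -1   0  89  92  94  93 128 128 123 123 124 126   0   0   0   2
   0  -1  -1   0]
218 [  1   3  -3   0  90  91  91  89 122 125 126 122 124 123   2   2   0   1
   0   2  -1   3]
220 [ 1  2  0  1  0  1  0  0 86 87  0  1 -1 -1  2  0  0 -2  4  0  0  0]
222 [ 0  0  0 -1  2  0 -2 -1  2  4  0  1  0 -1  1  2  3  0  1  0  2  1]
```

View pics/t1.png

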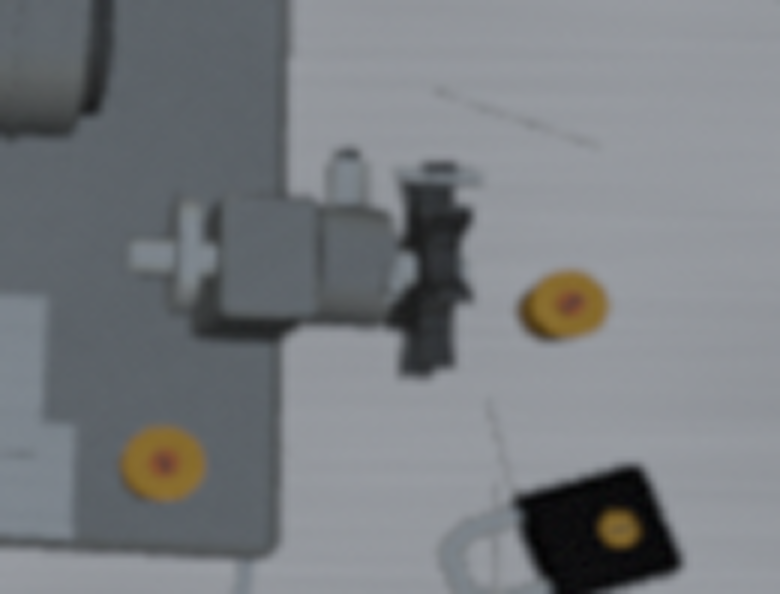

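View pics/s1.png

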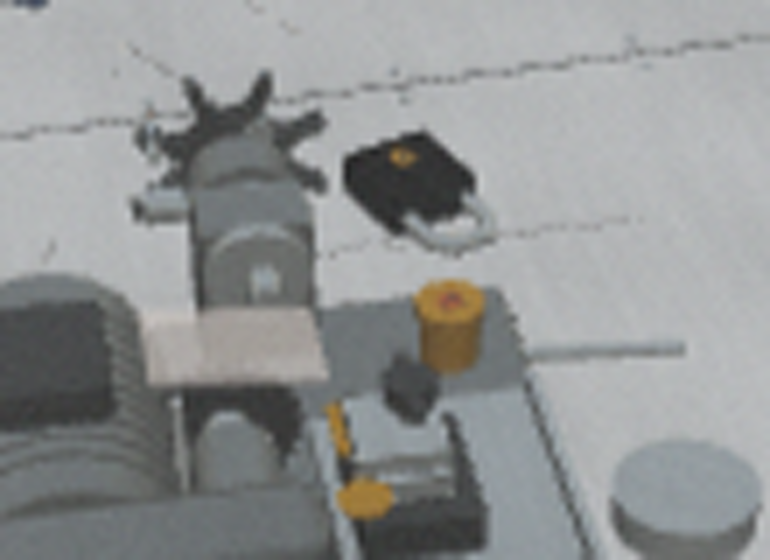

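The bright cross bar on the back upper tooth is at about (362,182) px in the top view, with z about 0.125. That puts the pin 67.5° to the back, so the wheel is 2 clicks short. Next I'll fit the yaw and hub position.

Run:
```python
import numpy as np, cv2
def cloud(s):
    v,u=np.mgrid[0:384,0:512]; z=s['z_map']; P=np.stack([(u-s['cx'])/s['fx']*z,(v-s['cy'])/s['fy']*z,z],-1)
    return P@s['extrinsics'][:3,:3].T+s['extrinsics'][:3,3]
s=np.load('t.npz'); P=cloud(s)
# base top -y edge: points z ~45
m=(abs(P[...,2]-.045)<.006)
E=[];
for v in range(145,245):
    r=P[v,300:345]; ok=np.where(m[v,300:345])[0]
    if len(ok)>3: E.append(r[ok[-1]])
E=np.array(E); 
for k in range(3):
    a=np.polyfit(E[:,0],E[:,1],1); res=E[:,1]-np.polyval(a,E[:,0]); E=E[abs(res)<2*res.std()+1e-4]
print('side edge slope',a,res.std(),E[:,0].min(),E[:,0].max(),len(E))
F=[]
for u in range(230,335):
    ok=np.where(m[225:262,u])[0]
    if len(ok)>1: F.append(P[225+ok[-1],u])
F=np.array(F)
for k in range(3):
    b=np.polyfit(F[:,1],F[:,0],1); res=F[:,0]-np.polyval(b,F[:,1]); F=F[abs(res)<2*res.std()+1e-4]
print('front edge',b,res.std(),len(F))
for yaw in (np.arctan(a[0]),-np.arctan(b[0])): print('yaw',yaw)
W=P[176:222,350:375].reshape(-1,3); 
T=W[W[:,2]>.146]; T=T[T[:,1]<-.148]
mid=.5*(T[:,0].min()+T[:,0].max()); B=T[T[:,0]>mid]; Fr=T[T[:,0]<=mid]
print('top tips back',B.mean(0),len(B),'front',Fr.mean(0),len(Fr), Fr)
S=W[(W[:,2]>.115)&(W[:,2]<.13)&(W[:,1]<-.13)]
print('back x max',S[:,0].max(),'front x min',S[:,0].min())
H=W[(W[:,2]>.06)]
print('y range',[np.percentile(H[:,1],q) for q in (0,2,50)])
print('scene')
c=np.load('s.npz');Q=cloud(c); q=Q.reshape(-1,3)
q=q[(q[:,2]>.09)&(q[:,1]<-.13)&(q[:,1]>-.2)&(q[:,0]>.45)&(q[:,0]<.65)]
print(len(q),q.min(0),q.max(0))
t=q[q[:,2]>.142];print(t[t[:,0]>t[:,0].mean()].mean(0),t[t[:,0]<t[:,0].mean()].mean(0))
```

```text
side edge slope [-0.05637083 -0.07337454] 0.011413699888919092 0.4310760504540244 0.694575935337598 74
front edge [0.04289525 0.41359779] 0.0009536024383273453 100
yaw -0.05631123428480109
yaw -0.04286896713729246
top tips back [ 0.55207747 -0.15539331  0.15031632] 25 front [ 0.51742565 -0.15493035  0.15058956] 19 [[ 0.52055159 -0.14948899  0.14909953]
 [ 0.52033519 -0.15140263  0.15058766]
 [ 0.52074073 -0.15431954  0.14834196]
 [ 0.52068914 -0.15649768  0.14884055]
 [ 0.52106058 -0.15937418  0.14680082]
 [ 0.517489   -0.14824275  0.15345778]
 [ 0.51796853 -0.15127592  0.15072232]
 [ 0.51758204 -0.15289242  0.15327273]
 [ 0.51800632 -0.15584802  0.15087552]
 [ 0.51834137 -0.15866574  0.14902374]
 [ 0.51753585 -0.15955388  0.15412805]
 [ 0.51544804 -0.14863698  0.15163624]
 [ 0.51590786 -0.15165297  0.14897756]
 [ 0.51554374 -0.15329894  0.1514329 ]
 [ 0.51550753 -0.155488    0.15185278]
 [ 0.51538058 -0.15751939  0.1528353 ]
 [ 0.51568686 -0.16029424  0.15113084]
 [ 0.51368225 -0.15853111  0.14882845]
 [ 0.51363008 -0.16069326  0.14935685]]
back x max 0.5814081451183957 front x min 0.4883673439463493
y range [np.float64(-0.17257781622433804), np.float64(-0.16746892214090564), np.float64(-0.14960278501610363)]
scene
172 [ 0.49097656 -0.17334466  0.09010829] [ 0.58300466 -0.13028618  0.15416227]
[ 0.55363446 -0.15206074  0.14864137] [ 0.51998141 -0.15134574  0.14796954]
```

{"method": "step_arm", "body": {
  "plan": [
    [[0,0,0,0,0,-4.8,-1],[0,0,-7,-3,-2.5,-4.8,-1],[0,0,-14,-6.2,-5.2,-4.8,-1],[0,0,-20.9,-58.9,-50,-4.8,-1],[0,0,-20.9,-58.9,-50,-4.8,-1],[0,0,-20.9,-58.9,-50,-4.8,-1],[0,0,-20.9,-58.9,-50,-4.8,-1],[0,0,-20.9,-58.9,-50,-4.8,-1],[0,0,-20.9,-58.9,-50,-4.8,-1],[0,0,-20.9,-58.9,-50,-4.8,-1],[0,0,-20.9,-58.9,-50,-4.8,-1],[0,0,-20.9,-58.9,-50,-4.8,-1],[0,0,-20.9,-58.9,-50,-4.8,-1],[0,0,-20.9,-58.9,-50,-4.8,-1],[0,0,-20.9,-58.9,-50,-4.8,-1],[0,0,-20.9,-58.9,-50,-4.8,-1]]
  ]
}}

```text
clock: 1.53
position: [0.5011, -0.0254, 0.2613]
tcp_rot: [0.022, 1.0, 0.0, 0.0]
force: [-0.3, 1.0, -0.4]
width: 0.004
```

{"method": "step_arm", "body": {
  "plan": [
    [[0,0,0,-7.5,-13.7,0,-1],[0,0,0,-7.5,-13.7,0,-1],[0,0,0,-7.5,-13.7,0,-1],[0,0,0,-7.5,-13.7,0,-1],[0,0,0,-7.5,-13.7,0,-1],[0,0,0,-7.5,-13.7,0,-1]]
  ]
}}

```text
clock: 2.03
position: [0.5696, -0.1645, 0.2604]
tcp_rot: [0.023, 1.0, 0.0, -0.001]
force: [-0.7, 0.8, -0.4]
width: 0.005
```

Run:
```python
from h import *
st=manip.read_state(); print(st['position'],st['tcp_rot'],st['width'],st['force'])
s=save('wrist','w1',s=1.5)
print(s['tool_from_camera'].round(3),s['fx'],s['cx'],s['cy'])
```

```text
[ 0.56961863 -0.16451537  0.26042066] [ 2.26632005e-02  9.99742789e-01  4.74981940e-04 -7.13853784e-04] 0.005342595026882193 [-0.72574694  0.79087067 -0.41219485]
[[-0.001 -0.962 -0.274  0.076]
 [ 1.    -0.    -0.001  0.001]
 [ 0.001 -0.274  0.962 -0.171]
 [ 0.     0.     0.     1.   ]] 334.30301693201324 249.39639217939634 189.5575041594838
```

View pics/w1.png

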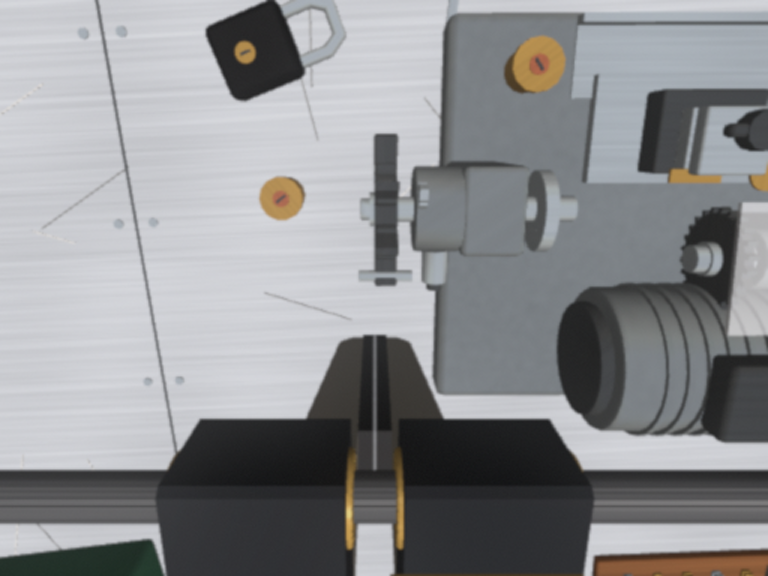

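The wrist view shows the wheel edge-on at about (386,210) in the 1.5x picture. The bright pin is on its back tooth at (385,275), the pointer at (424,195), and the shut fingertips at (375,340). I'll refine the hub position from this depth map.

```bash
cat > w.py <<'E'
from h import *
from scipy.spatial.transform import Rotation as R
def wcloud(s,pos,q):
    v,u=np.mgrid[0:384,0:512]; z=s['z_map']; P=np.stack([(u-s['cx'])/s['fx']*z,(v-s['cy'])/s['fy']*z,z],-1)
    T=s['tool_from_camera']; P=P@T[:3,:3].T+T[:3,3]
    return P@R.from_quat(q).as_matrix().T+np.array(pos), P
E
python3 - <<'E'
from w import *
st=manip.read_state(); s=np.load('w1.npz')
P,L=wcloud(s,st['position'],st['tcp_rot'])
im=s['frame'][70:210,200:330,::-1]; cv2.imwrite('pics/w1c.png',cv2.resize(im,None,fx=4,fy=4,interpolation=cv2.INTER_CUBIC))
for v in range(86,196,3):
    r=P[v,240:280]; ok=np.where(r[:,2]>.095)[0]; 
    ok=ok[ok<28]
    if len(ok): a=r[ok]; print(v,240+ok.min(),240+ok.max(),a.mean(0).round(4),a[:,1].min().round(4),a[:,1].max().round(4))
# fingertips in tool coords
f=L.reshape(-1,3); f=f[(f[:,2]>-.04)&(f[:,2]<.03)&(abs(f[:,1])<.08)&(abs(f[:,0])<.05)]
for z0 in np.arange(-.04,.025,.005):
    g=f[(f[:,2]>=z0)&(f[:,2]<z0+.005)]
    if len(g): print(round(z0,3),len(g),g.min(0).round(4),g.max(0).round(4))
E
```

```text
89 250 264 [ 0.4888 -0.1525  0.1235] -0.1587 -0.1463
92 250 264 [ 0.4914 -0.1527  0.1263] -0.1588 -0.1464
95 250 264 [ 0.4939 -0.1527  0.1254] -0.1589 -0.1466
98 250 264 [ 0.4965 -0.1528  0.1243] -0.159 -0.1466
101 250 264 [ 0.4987 -0.1533  0.1436] -0.1594 -0.1466
104 250 264 [ 0.5017 -0.153   0.1222] -0.1592 -0.1467
107 250 264 [ 0.5044 -0.153   0.1205] -0.1594 -0.1467
110 250 264 [ 0.507  -0.1531  0.1216] -0.1595 -0.1468
113 250 264 [ 0.5096 -0.1532  0.1214] -0.1596 -0.1468
116 249 264 [ 0.5124 -0.1538  0.1199] -0.1606 -0.1468
119 249 264 [ 0.5148 -0.154   0.1237] -0.1608 -0.1472
122 250 265 [ 0.5154 -0.1537  0.1508] -0.1599 -0.1475
125 250 266 [ 0.5178 -0.1534  0.1518] -0.16 -0.1467
128 247 265 [ 0.5211 -0.1551  0.1417] -0.1631 -0.1475
131 247 267 [ 0.5246 -0.1541  0.1332] -0.1632 -0.144
134 240 267 [ 0.5279 -0.1574  0.1256] -0.1701 -0.1443
137 240 267 [ 0.5296 -0.1576  0.1338] -0.1701 -0.1444
140 240 267 [ 0.5336 -0.1575  0.1237] -0.1702 -0.1445
143 240 267 [ 0.5364 -0.1577  0.1233] -0.1704 -0.1446
146 241 267 [ 0.5393 -0.1573  0.1224] -0.1697 -0.1445
149 247 264 [ 0.541  -0.1561
[... 577 characters left out ...]
.5733 -0.1591  0.1244] -0.1719 -0.1463
185 240 267 [ 0.576  -0.1592  0.1251] -0.1721 -0.1464
188 247 264 [ 0.5734 -0.1562  0.1456] -0.1626 -0.1493
191 256 256 [ 0.4936 -0.1594  0.432 ] -0.1594 -0.1594
-0.04 347 [ 0.0084 -0.0152 -0.04  ] [ 0.0099  0.016  -0.035 ]
-0.035 307 [ 0.0079 -0.0147 -0.035 ] [ 0.0099  0.0159 -0.03  ]
-0.03 257 [ 0.008  -0.0142 -0.03  ] [ 0.0096  0.0152 -0.025 ]
-0.025 252 [ 0.0079 -0.0137 -0.025 ] [ 0.0097  0.0148 -0.0201]
-0.02 217 [ 0.0078 -0.0135 -0.02  ] [ 0.0095  0.0142 -0.015 ]
-0.015 174 [ 0.0075 -0.0127 -0.0149] [ 0.0098  0.0137 -0.01  ]
-0.01 173 [ 0.0075 -0.0123 -0.01  ] [ 0.0096  0.0134 -0.005 ]
-0.005 103 [ 0.0076 -0.0104 -0.005 ] [ 0.0096  0.0125 -0.0007]
```

View pics/w1c.png

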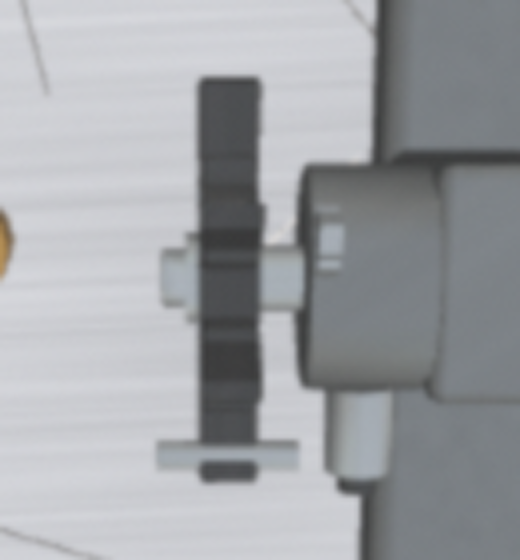

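{"method": "step_arm", "body": {
  "plan": [
    [[0,0,0,-0.15,0.45,3,-1],[0,0,0,-0.15,0.45,5,-1],[0,0,0,-0.15,0.45,7,-1],[0,0,0,-0.15,0.45,8.2,-1],[0,0,0,-0.15,0.45,9.2,-1],[0,0,0,-0.15,0.45,9.6,-1],[0,0,0,-0.15,0.45,9.6,-1],[0,0,0,-0.15,0.45,9.6,-1]]
  ]
}}

```text
clock: 2.75
position: [0.5719, -0.1589, 0.1663]
tcp_rot: [0.021, 1.0, -0.0, 0.001]
force: [-0.6, 0.1, 0.8]
width: 0.004
```

Run:
```python
from w import *
st=manip.read_state(); print(st['position'],st['tcp_rot'],st['force'])
save('wrist','w2',crop=(170,60,350,330),s=2.2)
save('scene','s2',crop=(205,110,315,215),s=5)
```

```text
[ 0.57191805 -0.15894903  0.16634975] [ 2.13562395e-02  9.99771650e-01 -3.04804132e-04  6.82239370e-04] [-0.58919037  0.09460413  0.79157397]
```

View pics/w2.png

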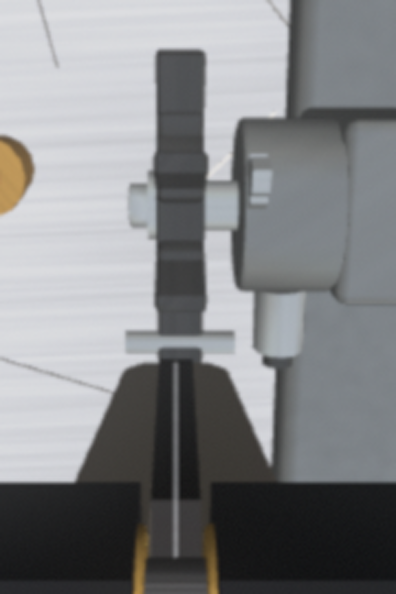

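View pics/s2.png

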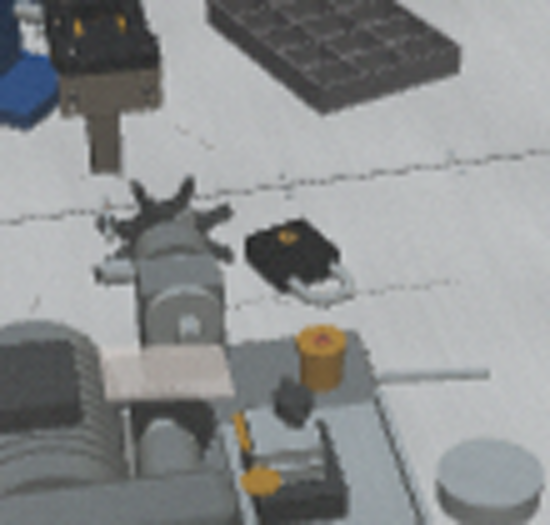

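Run:
```python
from w import *
st=manip.read_state(); print(st['clock'],st['position'],st['dq'].round(3))
c=np.load('s2.npz')
v,u=np.mgrid[0:384,0:512]; z=c['z_map']; P=np.stack([(u-c['cx'])/c['fx']*z,(v-c['cy'])/c['fy']*z,z],-1)@c['extrinsics'][:3,:3].T+c['extrinsics'][:3,3]
for v in range(132,150): print(v,[tuple((P[v,u]*1000).astype(int)) for u in range(222,234,2)])
```

```text
2.85 [ 0.57221501 -0.15925817  0.16677018] [-0.002  0.001  0.    -0.001 -0.001 -0.001]
132 [(np.int64(592), np.int64(-73), np.int64(259)), (np.int64(586), np.int64(-76), np.int64(256)), (np.int64(580), np.int64(-74), np.int64(256)), (np.int64(574), np.int64(-72), np.int64(257)), (np.int64(568), np.int64(-72), np.int64(256)), (np.int64(502), np.int64(-519), np.int64(0))]
133 [(np.int64(584), np.int64(-154), np.int64(209)), (np.int64(579), np.int64(-140), np.int64(216)), (np.int64(573), np.int64(-140), np.int64(215)), (np.int64(566), np.int64(-144), np.int64(212)), (np.int64(512), np.int64(-514), np.int64(0)), (np.int64(503), np.int64(-516), np.int64(-3))]
134 [(np.int64(584), np.int64(-161), np.int64(201)), (np.int64(579), np.int64(-143), np.int64(210)), (np.int64(572), np.int64(-144), np.int64(209)), (np.int64(566), np.int64(-141), np.int64(210)), (np.int64(513), np.int64(-507), np.int64(-1)), (np.int64(505), np.int64(-500), np.int64(1))]
135 [(np.int64(583), np.int64(-170), np.int64(192)), (np.int64(579), np.int64(-141), np.int64(208)), (np.int64(573), np.int64(-143), np.int64(206))
[... 3468 characters left out ...]
 np.int64(-400), np.int64(0)), (np.int64(530), np.int64(-403), np.int64(-3)), (np.int64(554), np.int64(-156), np.int64(149))]
148 [(np.int64(564), np.int64(-404), np.int64(-3)), (np.int64(556), np.int64(-398), np.int64(-1)), (np.int64(548), np.int64(-399), np.int64(-3)), (np.int64(540), np.int64(-394), np.int64(-1)), (np.int64(532), np.int64(-393), np.int64(-2)), (np.int64(555), np.int64(-150), np.int64(149))]
149 [(np.int64(565), np.int64(-394), np.int64(-2)), (np.int64(557), np.int64(-395), np.int64(-4)), (np.int64(549), np.int64(-387), np.int64(0)), (np.int64(541), np.int64(-390), np.int64(-3)), (np.int64(533), np.int64(-385), np.int64(-1)), (np.int64(555), np.int64(-149), np.int64(145))]
```

Both the scene and wrist cameras put the shut fingertips at z of about 0.166, level with the TCP instead of 19 mm ahead of it. I'll check the tip setting, lower a little and look again.

{"method": "step_arm", "body": {
  "plan": [
    [[0,0,0,0,0,0.6,-1],[0,0,0,0,0,1.2,-1],[0,0,0,0,0,1.6,-1],[0,0,0,0,0,1.6,-1]]
  ]
}}

```text
clock: 3.18
position: [0.5706, -0.1586, 0.1478]
tcp_rot: [0.022, 1.0, 0.001, -0.001]
force: [-0.4, 0.2, -1.0]
width: 0.006
```

Run:
```python
from w import *
print(manip.tip_extent)
st=manip.read_state(); print(st['position'],st['tcp_rot'],st['force'])
s=save('wrist','w3',crop=(170,60,350,330),s=2.2)
save('scene','s3',crop=(205,110,315,215),s=5)
P,L=wcloud(s,st['position'],st['tcp_rot'])
f=L.reshape(-1,3); f=f[(f[:,2]>-.04)&(f[:,2]<.03)&(abs(f[:,1])<.02)&(f[:,0]>0)&(f[:,0]<.013)]
print(f[:,2].max(), np.sort(f[:,2])[-20:].round(4))
```

```text
0.019
[ 0.57056882 -0.15856074  0.14775609] [ 2.15656301e-02  9.99766606e-01  5.62991312e-04 -1.15782273e-03] [-0.39167014  0.15540407 -1.03098638]
0.029870014307793513 [0.0271 0.0271 0.0273 0.0273 0.0274 0.0274 0.0274 0.0275 0.0275 0.0275
 0.0276 0.0276 0.0277 0.0277 0.0278 0.0279 0.028  0.0282 0.0282 0.0299]
```

View pics/s3.png

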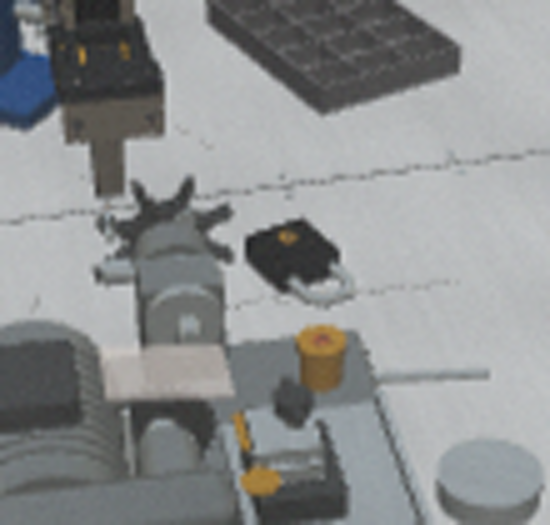

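View pics/w3.png

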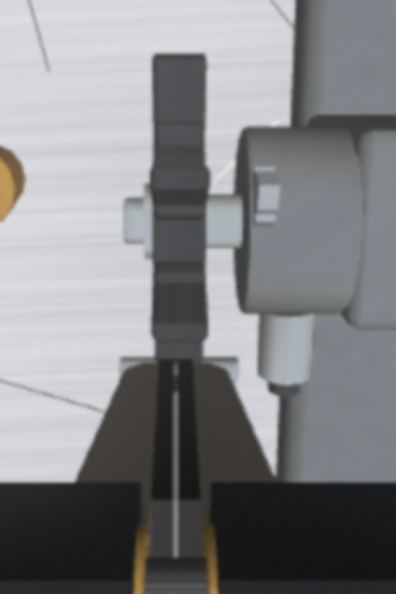

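{"method": "step_arm", "body": {
  "plan": [
    [[0,0,0,0.2,0,0.2,-1],[0,0,0,0.4,0,0.2,-1],[0,0,0,0.6,0,0.2,-1],[0,0,0,0.8,0,0.2,-1],[0,0,0,1.0,0,0.2,-1],[0,0,0,1.2,0,0.2,-1],[0,0,0,1.4,0,0.2,-1],[0,0,0,1.6,0,0.2,-1],[0,0,0,1.8,0,0.2,-1],[0,0,0,2.0,0,0.2,-1],[0,0,0,2.2,0,0.2,-1]]
  ]
}}

```text
clock: 4.2
position: [0.5497, -0.1583, 0.148]
tcp_rot: [0.021, 1.0, -0.0, 0.001]
force: [1.8, -0.5, 1.7]
width: 0.004
```

Run:
```python
from w import *
st=manip.read_state(); print(st['position'],st['tcp_rot'],st['force'])
s=save('wrist','w4',crop=(170,60,350,330),s=2.2)
save('scene','s4',crop=(205,110,315,215),s=5)
```

```text
[ 0.54966615 -0.1582915   0.14804301] [ 2.14470837e-02  9.99769722e-01 -4.53067584e-04  5.65973035e-04] [ 1.79117248 -0.52108621  1.7396731 ]
```

View pics/s4.png

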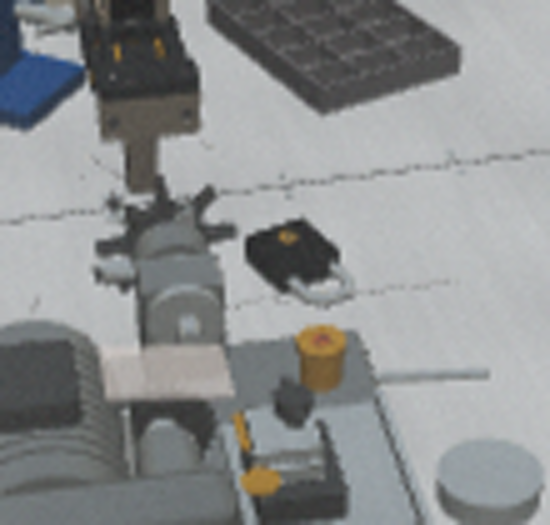

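View pics/w4.png

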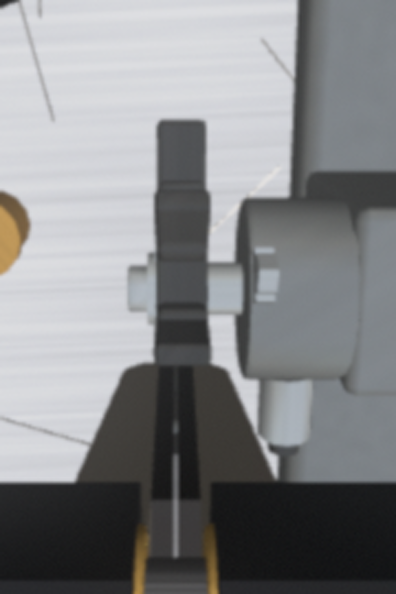

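The tooth is turning, nearly upright at about (160,185) in the scene crop, and the force is low. I'll continue over the half click.

{"method": "step_arm", "body": {
  "plan": [
    [[0,0,0,0.2,0,0,-1],[0,0,0,0.4,0,0,-1],[0,0,0,0.6,0,0,-1],[0,0,0,0.8,0,0,-1],[0,0,0,1.0,0,0,-1],[0,0,0,1.2,0,0,-1],[0,0,0,1.3,0,0,-1],[0,0,0,1.3,0,0,-1],[0,0,0,1.3,0,0,-1]]
  ]
}}

```text
clock: 5.05
position: [0.5364, -0.1574, 0.1473]
tcp_rot: [0.022, 1.0, 0.0, -0.0]
force: [0.9, -0.7, 0.1]
width: 0.003
```

Run:
```python
from w import *
st=manip.read_state(); print(st['position'],st['tcp_rot'],st['force'])
s=save('wrist','w5',crop=(170,60,350,330),s=2.2)
save('scene','s5',crop=(205,110,315,215),s=5)
```

```text
[ 0.53639984 -0.15737856  0.14726047] [ 2.15220962e-02  9.99768372e-01  3.43396620e-05 -3.06897422e-05] [ 0.88374009 -0.73326463  0.14291037]
```

View pics/s5.png

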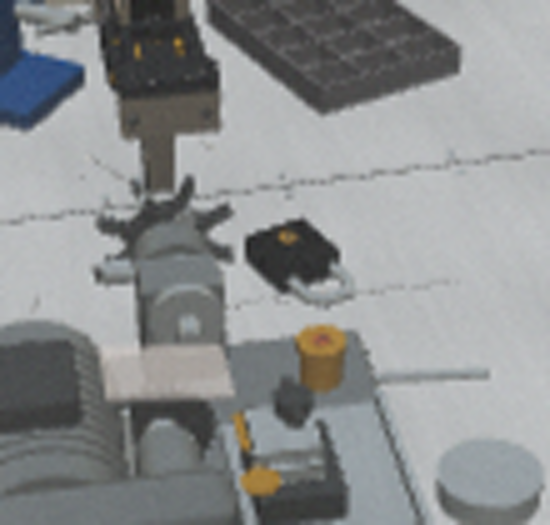

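View pics/w5.png

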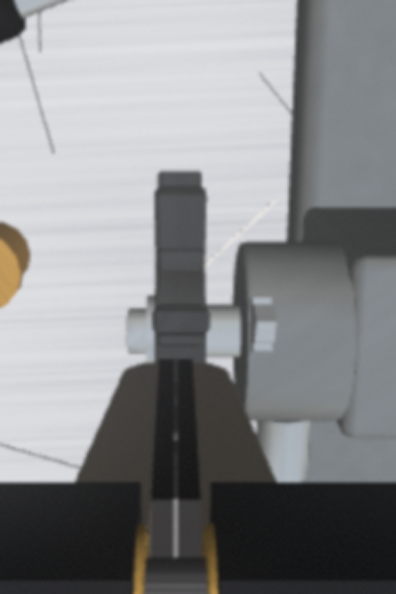

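One click has snapped in with the finger sitting in the gap. I'll lift straight up, move back and look.

{"method": "step_arm", "body": {
  "plan": [
    [[0,0,0,0,0,-0.7,-1],[0,0,0,0,0,-1.8,-1],[0,0,0,0,0,-3.5,-1],[0,0,0,0,0,-3.5,-1],[0,0,0,-2,0,-3.5,-1],[0,0,0,-3.5,0,-3.5,-1],[0,0,0,-3.5,0,-3.5,-1],[0,0,0,-3.5,0,-3.5,-1]]
  ]
}}

```text
clock: 5.82
position: [0.5715, -0.1589, 0.1822]
tcp_rot: [0.021, 1.0, -0.0, -0.0]
force: [-0.3, -0.2, -0.2]
width: 0.003
```

Run:
```python
from w import *
st=manip.read_state(); print(st['position'],st['tcp_rot'],st['force'])
s=save('wrist','w6',crop=(170,60,350,330),s=2.2)
save('scene','s6',crop=(205,110,315,215),s=5)
```

```text
[ 0.57148813 -0.15890753  0.18222448] [ 2.12474890e-02  9.99774234e-01 -2.53392291e-05 -1.55248598e-04] [-0.28945221 -0.24693216 -0.20433588]
```

View pics/s6.png

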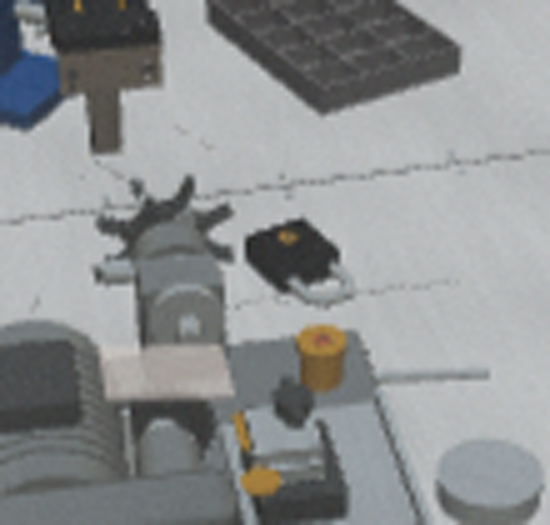

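View pics/w6.png

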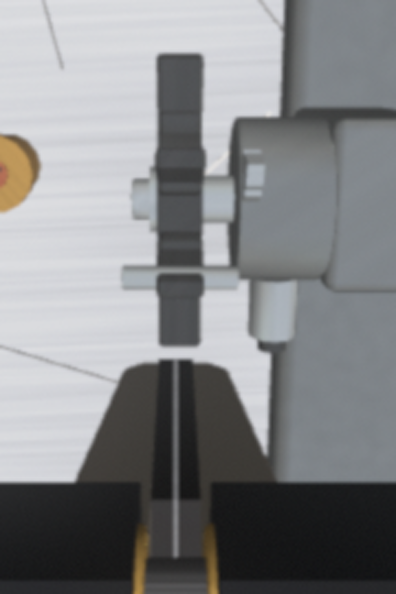

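The pin is now on the upper back tooth at about (180,277) in the wrist crop, so the wheel is one click short. I'll repeat the same stroke once.

{"method": "step_arm", "body": {
  "plan": [
    [[0,0,0,0,0,1.5,-1],[0,0,0,0,0,2.8,-1],[0,0,0,0,0,3.5,-1],[0,0,0,0,0,3.5,-1],[0,0,0,0.3,0,3.5,-1],[0,0,0,0.5,0,3.5,-1],[0,0,0,0.7,0,3.5,-1],[0,0,0,0.9,0,3.5,-1],[0,0,0,1.1,0,3.5,-1],[0,0,0,1.3,0,3.5,-1],[0,0,0,1.5,0,3.5,-1],[0,0,0,1.7,0,3.5,-1],[0,0,0,1.9,0,3.5,-1],[0,0,0,2.1,0,3.5,-1]]
  ]
}}

```text
clock: 7.08
position: [0.5515, -0.1586, 0.1489]
tcp_rot: [0.021, 1.0, -0.001, 0.002]
force: [2.6, -0.7, 3.1]
width: 0.004
```

{"method": "step_arm", "body": {
  "plan": [
    [[0,0,0,0.2,0,0,-1],[0,0,0,0.4,0,0,-1],[0,0,0,0.6,0,0,-1],[0,0,0,0.8,0,0,-1],[0,0,0,1.0,0,0,-1],[0,0,0,1.2,0,0,-1],[0,0,0,1.4,0,0,-1],[0,0,0,1.4,0,0,-1],[0,0,0,1.4,0,0,-1]]
  ]
}}

```text
clock: 7.83
position: [0.5363, -0.1574, 0.1471]
tcp_rot: [0.022, 1.0, 0.0, -0.0]
force: [-0.3, 0.0, -0.4]
width: 0.003
```

Run:
```python
from w import *
st=manip.read_state(); print(st['position'],st['tcp_rot'],st['force'])
s=save('wrist','w7',crop=(170,60,350,330),s=2.2)
save('scene','s7',crop=(205,110,315,215),s=5)
```

```text
[ 0.5362872  -0.15738387  0.14713312] [ 2.15464998e-02  9.99767839e-01  6.38228765e-05 -1.14353665e-04] [-0.34977088  0.04122699 -0.42553351]
```

View pics/s7.png

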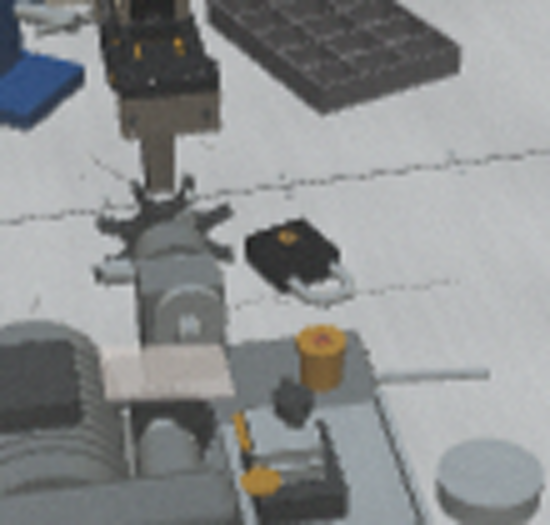

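View pics/w7.png

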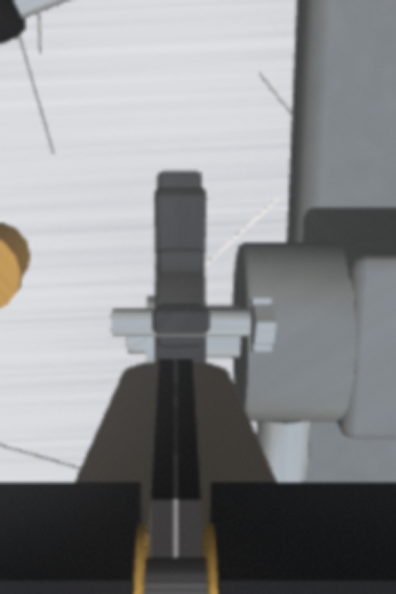

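The pin now sits beside the pointer, and the force is near zero. I'll lift straight clear.

{"method": "step_arm", "body": {
  "plan": [
    [[0,0,0,0,0,-0.7,-1],[0,0,0,0,0,-1.8,-1],[0,0,0,0,0,-4,-1],[0,0,0,0,0,-7,-1],[0,0,0,0,0,-10,-1],[0,0,0,-4,0,-11,-1],[0,0,0,-7,0,-11,-1],[0,0,0,-7,0,-11,-1],[0,0,0,-7,0,-11,-1]]
  ]
}}

```text
clock: 8.68
position: [0.6071, -0.1604, 0.2577]
tcp_rot: [0.021, 1.0, -0.0, -0.0]
force: [-0.2, -0.1, -0.5]
width: 0.005
```

Run:
```python
from w import *
st=manip.read_state(); print(st['clock'],st['position'],st['tcp_rot'],st['force'],abs(st['dq']).max())
s=save('wrist','w8',crop=(170,20,350,260),s=2.4)
t=save('top','t8'); t0=np.load('t0.npz')
d=cv2.absdiff(t['frame'],t0['frame']).max(2); cv2.imwrite('pics/d8.png',np.hstack([t['frame'][130:300,150:420,::-1],cv2.cvtColor(d[130:300,150:420],cv2.COLOR_GRAY2BGR)]))
save('scene','s8',crop=(205,110,315,215),s=5)
```

```text
8.6833 [ 0.60710888 -0.16042076  0.25767863] [ 2.11206429e-02  9.99776930e-01 -4.83607156e-05 -7.43165590e-05] [-0.23715313 -0.12221628 -0.4860423 ] 0.052286229763622925
```

View pics/w8.png

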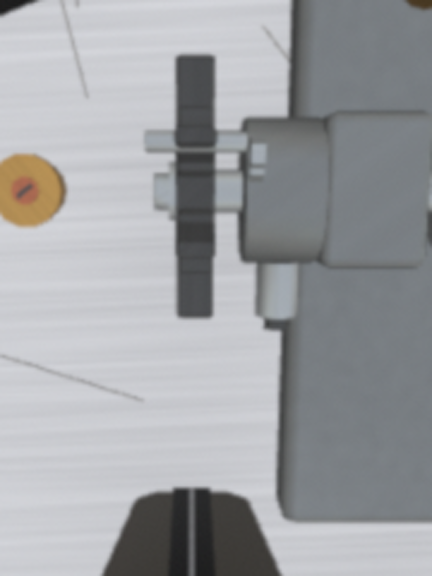

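View pics/d8.png

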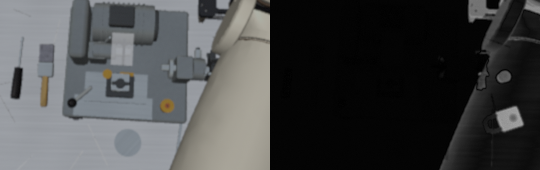

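View pics/s8.png

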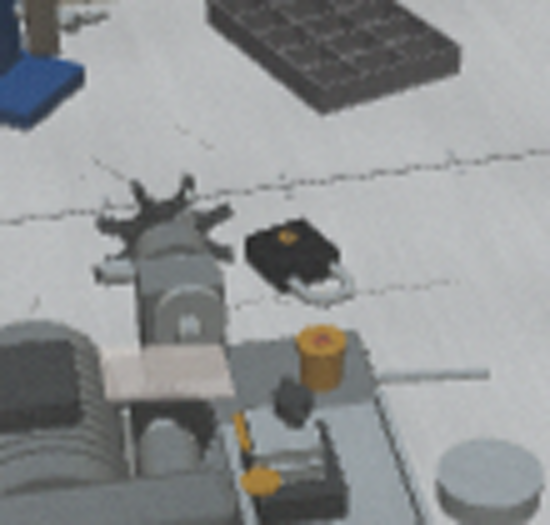

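The pin tooth is clicked in at the pointer: pin at (195,140), pointer at (257,155) in the wrist crop. The bystanders I can see haven't moved. I'll let the arm settle, then hand in.

{"method": "step_arm", "body": {
  "plan": [
    [[0,0,0,0,0,0,-1],[0,0,0,0,0,0,-1],[0,0,0,0,0,0,-1],[0,0,0,0,0,0,-1]]
  ]
}}

```text
clock: 9.17
position: [0.6061, -0.1605, 0.2576]
tcp_rot: [0.022, 1.0, -0.0, 0.0]
force: [-0.4, 0.1, 0.2]
width: 0.003
```

Run:
```python
from plant import manip
st=manip.read_state(); print(st['clock'],st['force'],abs(st['dq']).max())
print(manip.hand_in())
```

```text
9.1667 [-0.40350262  0.11138521  0.22936162] 0.003271905274254577
the job is handed in; nothing more can be done
None
```

The depth wheel is zeroed: the cross-pin tooth is clicked in at the pointer, and I handed the job in at 9.2 s of the 48 s allowed. `hand_in` reports no verdict, so this rests on my own checks.

- **What I did:** The wheel started 2 clicks short, with the pin 67.5° to the back. I pushed it one click at a time with the shut fingertips and lifted clear after each. After the first click a picture confirmed it stood one click short.
- **Last checks:** After the second click the pin sits on the front top tooth beside the pointer, with the gap on top. The hand is clear of the wheel and about 90 mm above it, and the arm is still with wrist force near zero. The highest force I read at the end of a move was about 4 N.
- **Bystanders:** Every bystander I could see looked unmoved. In the last top picture the arm hid cylinder_b and the padlock and passed in front of part of the tension wrench. The wrist camera showed cylinder_b standing, and the scene camera showed the padlock and wrench where they were. I did not measure their positions to the millimetre.
- **Disagreement:** Both cameras put the shut fingertips about level with the TCP, while the given tip distance is 19 mm ahead. I went by the cameras, and the contact agreed with them.

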